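Seat the burner cap and fold the pan support down

ROBOT

A 7-joint arm with a two-finger parallel gripper is mounted at the origin on a cart in front of the work surface, level with it; the furniture and walls round the work are solid. World frame = base frame: x ahead of the robot, y to its left, z up, the work surface at z = 0. Lengths are in m, angles in rad, forces in N, time in s.
With the tool pointing down it reaches from about 0.4 to 0.85 m from the base axis. Payload 10.4 kg.
Tool frame: the origin (TCP) lies on the centre line of the jaws, within the pads' length; the fingertips stand 8 mm ahead of it and the grasp point (between the pads) lies 11 mm behind it (r.finger_overhang is the distance from the TCP to the fingertips, in m); z points along the fingers, y is the line along which they close (so a half turn about z gives the same grasp; the last joint's range is limited). The gripper opens to 87 mm and grips with 3 to 60 N. Pads are 19 mm wide; open, the fingers measure 117 mm over their backs; the gripper's body (75 mm by 190 mm) begins 51 mm behind the grasp point.
Start: joints at [1.241, 0.332, -0.065, 1.46, 0.022, 1.35, -0.088], TCP at [0.189, -0.596, 0.204] pointing down, gripper open.
Joint ranges: [-2.6, 2.6], [-0.5, 2.12], [-1.47, 1.34], [0.16, 2.42], [-1.27, 4.41], [0.06, 2.06], [-2.6, 2.6]. Speed limits (rad/s): [2.22, 2.22, 2.79, 2.79, 3.14, 3.14, 3.14].

INTERFACE

Orientations are given as a unit quaternion [x, y, z, w].
In Python, from bench import r, vision gives the robot as it stands.
- The arm moves only by the tool drive_tool, never from a script. Its argument "series" is a list of rows, each a list of 2 entries, a list of its own where there are three numbers: the shift along the world's x, y, z in cm, then the turn about the world's z in degrees. A call has exactly 10 rows; each row shifts and turns the commanded pose from where the row before left it; what a row does not reach is not made up. A row lasts 1/8 s, in which the tool goes at most 62.5 mm and 10.7 degrees, less where a joint would pass 70% of its speed; a pose out of reach is approached as far as the arm can. A call with a gripper value outside its range is refused whole. "hand" is the closure, from 0 (fully open) to 1 (shut), set as the call begins (left out, the last holds). The fingers move at their own pace and stop on an object; "newtons" is the grip in N (left out, the last holds). Time passes only in rows, so rows that do not move let the fingers close, or fill a call up. It gives the time, the measured TCP pose, the force, the opening and the grip force at its end, in the units of the state.
- r.read_state(): the state, without advancing time (a new reading comes with each control period).
- vision.camera(name): name is "scene" or "top" or "wrist"; returns a dict with "color" (384x512x3 uint8, red, green, blue), "intrinsics" (3x3 intrinsics, pixels), "R" (3x3) and "t" (3): a world point X has camera coordinates R X + t; the wrist camera has in their place "mount" (4x4, takes a point from camera to tool coordinates, whose origin is the TCP and whose axes are the flange's). Camera axes: x right, y down, z forward; pixel columns grow to the right and rows downward; lengths in m; the calibration is good to about 2 mm. A picture is of the moment at which its call begins: read the wrist's pose just before it. There is no depth.
- r.close_job(): hands the job in; it is judged then, once.
The state is a dict: "time": time; "joint_positions": joint angles; "joint_vel": joint speeds; "joint_torque": joint torques, N m; "ee_pos": TCP position; "eef_rot": TCP orientation; "ft_force": force on the tool from outside, world axes, zero at the start; "torque": the same for the moment, N m; "width": finger opening in m; "grip_force": force on a finger pad.
Only numpy, scipy, OpenCV 4.12 (cv2) and the standard library are available. Lean on these libraries where they do the work, as an engineer would, in place of code of your own. Each camera call takes 0.05 s, during which the arm holds its last target. There are 200 camera calls.

TASK

Put the little gas stove back together after cleaning. The burner cap lies off centre on the burner head: with the fingertips, gently nudge it sideways, never gripping or lifting it, until it drops into its seat and lies level; then, with the cap home, push the raised wire pan support over and down on its stiff hinge, without banging it, until it is fully down over the burner. Leave the spice jar, shaker, mug and saucepan where they stand.

Things in the scene. Friction and masses are not known exactly. Their poses are not given: they have to be found in the camera images.
- stove: Portable one-burner gas stove, low steel box 250 x 270 mm, top 60 mm above the table; does not move. Origin on the table under the burner axis; x from the knob side (near the robot) to the hinge side, y left, z up. Hinge brackets at x +100, y +-103 mm reach 106 mm above the table; two rest posts, 13 mm thick, at x -80, y +-88 mm reach 96 mm.
- seat (a point): Centre of the round hole (62 mm wide, over 10 mm deep) in the aluminium burner head, at the height of the head's flat rim: 80 mm above the table, above the stove's origin. The head is 94 mm in outside diameter. Axes as the stove's.
- burner_cap: Loose dark cap, about 0.13 kg: disc 88 mm wide, 8 mm thick; boss under it 56 mm wide, 7 mm deep, fits the hole with 2.5 to 3 mm all round. Origin: centre of boss underside. It starts level, boss on the rim, 15 to 28 mm off centre to the stove's +y side, origin 80 mm above the table, disc at 87 to 95. Within about 12 mm of centre it tips in. Seated: origin 73, disc at 80 to 88 mm.
- pan_support (a joint): Angle (rad) of the wire pan support, a square frame of 8 mm bar, 180 mm from hinge to free bar, 188 mm wide, four prongs inward. 0 = fully down, level (bars 96 to 104 mm above the table); 1.57 = upright, where it starts, roughly; stop at 1.8. Stiff hinge (0.45 N m): stays where it is left; 1 to 3 N at the free bar pushes it down.
- bar_mid (a point): Middle of the pan support's free bar, on the bar's centre line, 180 mm from the hinge line; raised, it is about 280 mm above the table; fully down, it is 100 mm above the table at stove x -80 mm, on the robot's side.
- hinge (a point): Middle of the hinge line of the pan support: at stove x = +100 mm, y = 0, 100 mm above the table; the hinge line runs along the stove's y axis.
- spice_jar: Loose spice jar with a yellow lid, 42 x 42 x 96 mm, standing on the table right of the stove. Origin: centre of its underside.
- salt_shaker: Loose slim shaker with a blue cap, 26 mm in diameter, 86 mm tall, standing right of the stove. Origin: centre of its underside.
- mug: Loose stoneware mug, 85 mm wide with handle 115 mm, 81 mm tall, standing left of the stove. Origin: centre of its underside.
- saucepan: Loose saucepan, bowl 172 mm wide, 323 mm long with its handle, 91 mm tall, on the table at the far right. Origin: under the root of the handle.
Mind the look-alikes: they are no part of the job. There is more than one size of the burner_cap; the job needs the middle-sized.

How it is judged:
On the way, in this order (a step that is already met when the one before it is completed fails the run):
1. the burner cap has dropped into its seat and lies level, while the pan support is still raised (horizontal distance between burner_cap and seat below 0.004 m and z of burner_cap in the frame of seat below -0.0055 m and angle between burner_cap's own z axis and vertical below 0.04 rad and value of joint pan_support above 0.8 rad), for 0.2 s.
2. the pan support is fully down over the burner (value of joint pan_support below 0.04 rad), for 0.2 s.
At the end, for the whole second after the job is handed in: The burner cap sits in the burner head (within 4 mm of its axis, at least 5.5 mm below its resting height on the rim, within 0.04 rad of level, at rest), the pan support is within 0.04 rad of fully down, and spice jar, shaker, mug and saucepan are within 20 mm of where they stood (horizontal distance between burner_cap and seat below 0.004 m and z of burner_cap in the frame of seat below -0.0055 m and angle between burner_cap's own z axis and vertical below 0.04 rad and linear speed of burner_cap below 0.01 m/s and value of joint pan_support below 0.04 rad and distance of each of spice_jar, salt_shaker, mug, saucepan from where it was at the start of the episode below 0.02 m); the robot touches nothing.
It fails at once if the burner cap is lifted (more than 6 mm above the head's rim) or tipped by more than 0.6 rad (z of burner_cap in the frame of seat above 0.006 m or angle between burner_cap's own z axis and vertical above 0.6 rad).
It fails at once if the burner cap is pushed off the burner head (more than 40 mm off centre) (horizontal distance between burner_cap and seat above 0.04 m).
It fails at once if the burner cap is gripped or pushed hard (over 20 N) (contact force between burner_cap and the fingers above 20 N).
It fails at once if the pan support is banged down (faster than 3 rad/s) (velocity of joint pan_support below -3 rad/s).
It fails at once if the spice jar, shaker, mug or saucepan is disturbed (moved more than 30 mm) (distance of any of spice_jar, salt_shaker, mug, saucepan from where it was at the start of the episode above 0.03 m).
It also fails if it takes over 51 s, if anything falls off the work surface, if the arm or the gripper's body presses on something with over 40 N, if the wrist force passes 120 N, or if a joint passes its speed limit or range.

## Working session

There is one attempt and no reset: what is moved stays moved. The work goes in short steps, Python scripts to look and compute and a tool call to move; the robot and the scene stay as the last step left them, time stands still between calls to the robot, and variables do not carry over. Pictures are saved under pics/ and viewed, at most 10 in all, crops included, and the job is handed in when it is done.

Besides the shell and the picture viewer there is one more tool, called after "Call:" by a JSON object that holds its "method" and its "body". drive_tool: Moves the arm, as the interface text tells. Its arguments: {"type":"object","properties":{"series":{"type":"array"},"hand":{"type":"number"},"newtons":{"type":"number"}},"required":["series"]}

```bash
mkdir -p pics; cat > h.py <<'E'
import numpy as np, cv2, pickle
from bench import r, vision
def snap(n):
    c=vision.camera(n); pickle.dump(c,open(f'pics/{n}.pkl','wb')); return c
def ray(c,u,v,z):
    K=np.array(c['intrinsics']);R=np.array(c['R']);t=np.array(c['t'])
    d=R.T@np.linalg.solve(K,[u,v,1.]);o=-R.T@t
    return o+d*(z-o[2])/d[2]
def proj(c,X):
    p=np.array(c['intrinsics'])@(np.array(c['R'])@np.array(X)+np.array(c['t']));return p[:2]/p[2]
E
python3 - <<'E'
from h import *
a=snap('scene');b=snap('top')
for n,c in(('scene',a),('top',b)):
    cv2.imwrite(f'pics/{n}1.png',cv2.resize(c['color'][:,:,::-1],(800,600),interpolation=cv2.INTER_CUBIC))
    print(n,-np.array(c['R']).T@np.array(c['t']),np.array(c['R'])[2])
s=r.read_state();print(s)
E
```

```text
scene [-0.12851613 -1.29260633  0.69588299] [ 0.41776714  0.81201887 -0.40754874]
top [ 0.09901191 -0.07236864  1.7150359 ] [ 0.23190552 -0.03170797 -0.97222139]
{'time': 0.1, 'joint_positions': array([ 1.24141714,  0.33279939, -0.06469632,  1.46086862,  0.02162578,
        1.34990619, -0.08847716]), 'joint_vel': array([ 0.00023984, -0.00131366,  0.00131222, -0.00234793,  0.00035195,
       -0.00062847, -0.00044154]), 'joint_torque': array([ 1.65763835e-03, -6.24547291e+01,  2.49209802e-02, -3.90720391e+01,
       -6.13672100e-02,  3.66791489e-02,  9.48948627e-05]), 'ee_pos': array([ 0.18861374, -0.59546492,  0.20353393]), 'eef_rot': array([ 9.88255262e-01,  1.52810749e-01, -1.40153862e-04, -6.27204850e-04]), 'ft_force': array([-0.52088477, -0.62324214, -0.0590358 ]), 'torque': array([-0.00727971, -0.00378257, -0.04773427]), 'grip_force': 0.0, 'width': 0.08699575313272766}
```

View pics/scene1.png

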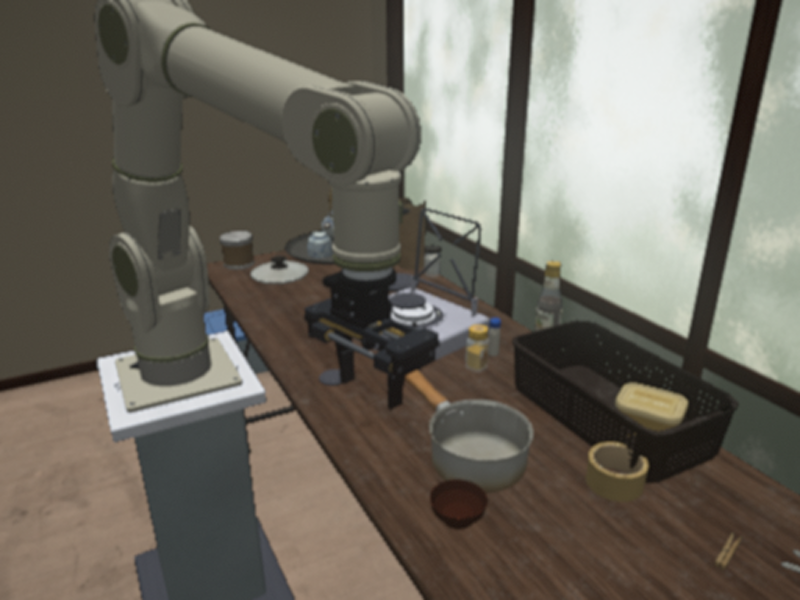

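View pics/top1.png

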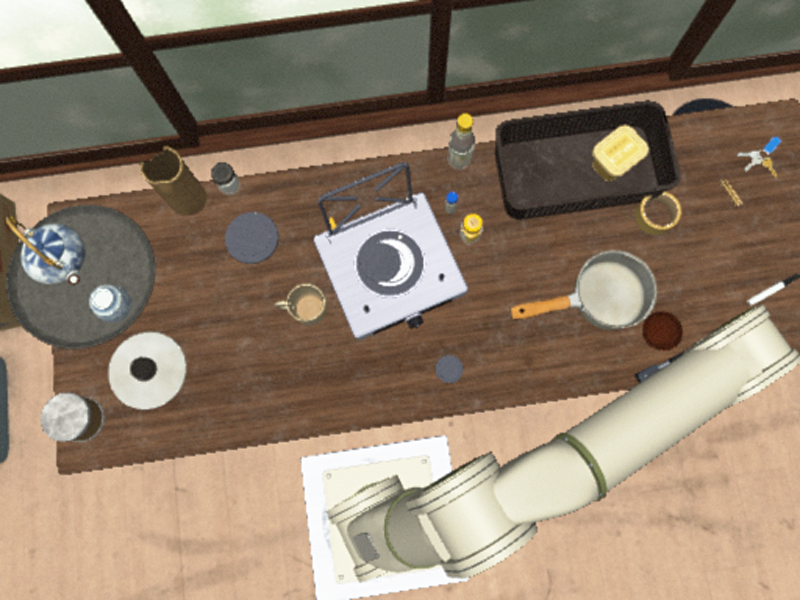

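The scene view (arm at left, partly hiding the stove) and the top view show three cap-like discs. In 800x600 top-view pixels they are a large one at (250,237) on the table, a small one at (448,368) on the table, and the middle one at (378,264) on the burner. I choose the one on the burner. The jar is at (471,228), the shaker at (451,202), the mug at (306,302) and the saucepan at (615,290). The stove is yawed. Next I take a close crop and measurements.

```bash
python3 - <<'E'
from h import *
c=pickle.load(open('pics/top.pkl','rb'));im=c['color'][:,:,::-1].copy()
x0,y0,x1,y1=190,95,310,220
cv2.imwrite('pics/crop1.png',cv2.resize(im[y0:y1,x0:x1],None,fx=4.8,fy=4.8,interpolation=cv2.INTER_CUBIC))
hsv=cv2.cvtColor(im,cv2.COLOR_BGR2HSV)
# stove top: bluish white
m=((hsv[:,:,2]>140)&(hsv[:,:,1]<70)).astype('uint8');m[:120]=0;m[220:]=0;m[:,:195]=0;m[:,305:]=0
n,l,st,ce=cv2.connectedComponentsWithStats(m);k=1+st[1:,4].argmax()
cn,_=cv2.findContours((l==k).astype('uint8'),cv2.RETR_EXTERNAL,cv2.CHAIN_APPROX_NONE)
p=np.array([ray(c,u,v,.06)[:2] for u,v in max(cn,key=len)[:,0]],'float32')
rc=cv2.minAreaRect(p);print('stove',rc,cv2.boxPoints(rc))
for z,q in((.08,'head'),(.095,'cap')):
    for u,v in((388,264),(378,264)): print(q,(u,v),ray(c,u*.64,v*.64,z))
for nm,u,v,z in(('jar',471,224,.096),('shaker',452,197,.086),('mug',308,297,.081),('barL',321,203,.28),('barR',408,166,.28)): print(nm,ray(c,u*.64,v*.64,z))
print(r.finger_overhang)
E
```

```text
stove ((0.5328888893127441, -0.09327635169029236), (0.257346510887146, 0.26925739645957947), 15.32607364654541) [[ 0.37320763  0.00255469]
 [ 0.44437557 -0.25712717]
 [ 0.69257015 -0.18910739]
 [ 0.6214022   0.07057446]]
head (388, 264) [ 0.52767256 -0.08910677  0.08      ]
head (378, 264) [ 0.53090726 -0.06758053  0.08      ]
cap (388, 264) [ 0.52373998 -0.08895321  0.095     ]
cap (378, 264) [ 0.52694501 -0.06762446  0.095     ]
jar [ 0.58582454 -0.28083942  0.096     ]
shaker [ 0.65677333 -0.25097123  0.086     ]
mug [0.48032212 0.0917381  0.081     ]
barL [0.61615946 0.0245633  0.28      ]
barR [ 0.66687296 -0.15437823  0.28      ]
0.008
```

View pics/crop1.png

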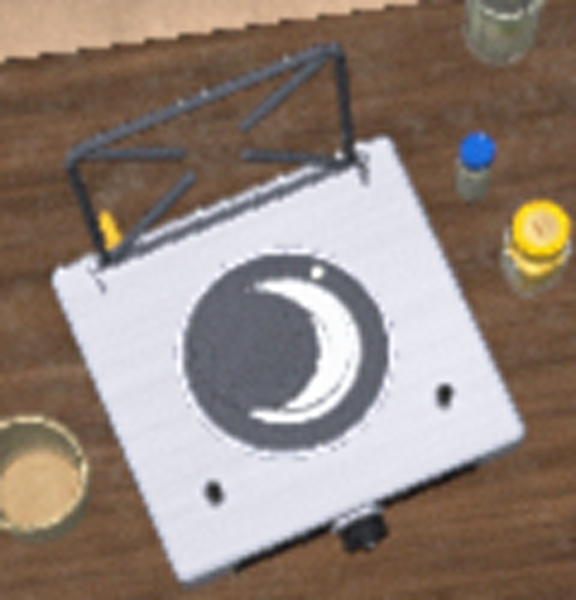

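The crop confirms the middle-sized cap. It is the dark disc at crop (255,350), off to the left of the white crescent of the head rim (x 250-360). The rest posts are at (213,492) and (445,394). The frame's free bar runs from (75,157) to (340,50). I fit circles to the crescent arcs next.

```bash
python3 - <<'E'
from h import *
from scipy.optimize import least_squares
c=pickle.load(open('pics/top.pkl','rb'));im=c['color']
g=cv2.resize(cv2.cvtColor(im,cv2.COLOR_RGB2GRAY)[95:220,190:310],None,fx=8,fy=8,interpolation=cv2.INTER_CUBIC)
m=(g>150).astype('uint8');n,l,st,ce=cv2.connectedComponentsWithStats(m)
k=l[int(345/4.8*8),int(350/4.8*8)];print(st[k])
cn=max(cv2.findContours((l==k).astype('uint8'),cv2.RETR_EXTERNAL,cv2.CHAIN_APPROX_NONE)[0],key=len)[:,0]
px=(cn+.5)/8-.5+[190,95]
def fit(P,R0):
    f=lambda q:np.hypot(P[:,0]-q[0],P[:,1]-q[1])-R0
    s=least_squares(f,P.mean(0)+[0,.02],loss='soft_l1',f_scale=.002);return s.x,np.abs(s.fun)
Ph=np.array([ray(c,u,v,.08)[:2] for u,v in px]);Pc=np.array([ray(c,u,v,.095)[:2] for u,v in px])
h=np.array([.527,-.085]);cc=np.array([.525,-.065])
for i in range(15):
    rh=np.abs(np.hypot(*(Ph-h).T)-.047);rc=np.abs(np.hypot(*(Pc-cc).T)-.044)
    a=(rh<rc)&(rh<.005);b=(rc<rh)&(rc<.005)
    for P,R0,s,w in((Ph,.047,a,'h'),(Pc,.044,b,'c')):
        q=h if w=='h' else cc
        o=least_squares(lambda q:np.hypot(*(P[s]-q).T)-R0,q).x
        if w=='h':h=o
        else:cc=o
print('head',h,a.sum(),rh[a].mean(),'cap',cc,b.sum(),rc[b].mean(),'off',cc-h)
post=[ray(c,190+(u)/4.8,95+v/4.8,.096)[:2] for u,v in((213,488),(445,390))]
d=post[0]-post[1];print('posts',post,np.linalg.norm(d),'yaw',np.degrees(np.arctan2(-d[0],d[1])))
for y in(15.3,16):
    e=np.array([np.cos(np.radians(y)),np.sin(np.radians(y))]);print('origin from posts',np.mean(post,0)+.08*e)
    R=np.array([[e[0],-e[1]],[e[1],e[0]]]);print('cap off in stove',R.T@(cc-h))
E
```

```text
[  417   462   187   245 19793]
head [ 0.52597732 -0.09791815] 306 0.0016885990178821858 cap [ 0.53124866 -0.07173127] 323 0.0008698017259883066 off [0.00527134 0.02618688]
posts [array([ 0.43619555, -0.02959751]), array([ 0.4813175, -0.1994508])] 0.17574450209378684 yaw 14.8771520794626
origin from posts [ 0.53592112 -0.09341431]
cap off in stove [0.01199452 0.02386778]
origin from posts [ 0.53565746 -0.09247317]
cap off in stove [0.01228522 0.02371946]
```

Call:
{"method": "drive_tool", "body": {"series": [[[1,3,1],0],[[1.6,3,0.5],0],[[1.6,3,0.5],0],[[1.6,3,0.5],0],[[1.6,3,0.5],0],[[1.6,3,0.5],0],[[1.6,3,0.5],0],[[1.6,3,0.5],0],[[1.6,3,0.5],0],[[1.6,3,0.5],0]], "hand": 1, "newtons": 10}}

```text
time: 1.35
ee_pos: [0.343, -0.2947, 0.2592]
eef_rot: [0.988, 0.153, -0.0, -0.0]
ft_force: [0.9, 0.5, -0.5]
width: 0.0017
grip_force: 0.0
```

Call:
{"method": "drive_tool", "body": {"series": [[[1.6,3,0],0],[[1.6,3,0],0],[[1.6,3,0],0],[[1.6,3,0],0],[[1.6,3,0],0],[[1.6,3,0],0],[[1.6,3,0],0],[[1.6,3,0],0],[[1.6,3,0],0],[[1,1.5,0],0]]}}

```text
time: 2.6
ee_pos: [0.4971, -0.0089, 0.259]
eef_rot: [0.988, 0.154, -0.0, -0.0]
ft_force: [1.0, -0.5, 0.1]
width: 0.0001
grip_force: 0.0
```

```bash
python3 - <<'E'
from h import *
s=r.read_state();w=vision.camera('wrist');pickle.dump((s,w),open('pics/w.pkl','wb'))
print(s['time'],s['ee_pos'],s['eef_rot'],s['width'],w['mount'])
cv2.imwrite('pics/w1.png',w['color'][:,:,::-1])
E
```

```text
2.6 [ 0.49705977 -0.00891014  0.25904616] [ 9.88098736e-01  1.53820721e-01 -1.36930227e-04 -2.36526078e-04] 0.00014730286282191638 [[-7.48101998e-04 -9.58678549e-01 -2.84490562e-01  7.62633892e-02]
 [ 9.99999633e-01 -5.98195710e-04 -6.13814133e-04  1.21670256e-04]
 [ 4.18269408e-04 -2.84490917e-01  9.58678644e-01 -1.80018119e-01]
 [ 0.00000000e+00  0.00000000e+00  0.00000000e+00  1.00000000e+00]]
```

View pics/w1.png

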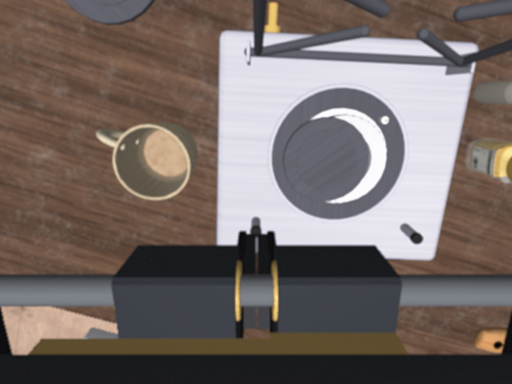

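The wrist view shows the cap disc around (327,158), the rim crescent to its right (out to x≈387), the dark drip ring centred near (338,152), the frame at the top and the closed fingertips at (257,225). I fit again from here.

```bash
cat >> h.py <<'E'
from scipy.spatial.transform import Rotation
from scipy.optimize import least_squares
def wcam(s,w):
    T=np.eye(4);T[:3,:3]=Rotation.from_quat(s['eef_rot']).as_matrix();T[:3,3]=s['ee_pos']
    E=np.linalg.inv(T@np.array(w['mount']));return dict(intrinsics=w['intrinsics'],R=E[:3,:3],t=E[:3,3],color=w['color'])
def circ(P,R0=None,it=6):
    keep=np.ones(len(P),bool);x=np.r_[P.mean(0),R0 or .045]
    for i in range(it):
        f=lambda q:np.hypot(*(P-q[:2]).T)-(R0 or q[2])
        x=least_squares(lambda q:f(q)[keep],x).x; e=np.abs(f(x));keep=e<max(.0012,1.5*np.median(e))
    return x.round(4),keep.sum(),e[keep].mean().round(5)
def edges(c,u0,v0,z,a0,a1,r0,r1,sign):
    g=cv2.GaussianBlur(cv2.cvtColor(c['color'],cv2.COLOR_RGB2GRAY).astype('float32'),(3,3),0);out=[]
    rr=np.arange(r0,r1,.25)
    for a in np.radians(np.arange(a0,a1,3)):
        uu,vv=u0+rr*np.cos(a),v0+rr*np.sin(a)
        p=cv2.remap(g,uu.astype('float32')[None],vv.astype('float32')[None],cv2.INTER_LINEAR)[0]
        i=np.argmax(sign*np.gradient(p));out.append(ray(c,uu[i],vv[i],z)[:2])
    return np.array(out)
E
python3 - <<'E'
from h import *
s,w=pickle.load(open('pics/w.pkl','rb'));c=wcam(s,w)
for R0 in(None,.047): print('head',circ(edges(c,338,153,.08,-60,60,38,58,-1),R0))
for R0 in(None,.044): print('cap',circ(edges(c,327,158,.095,-70,50,30,52,1),R0))
for z in (.06,.063): print('ring',circ(edges(c,338,153,z,0,360,58,76,1)))
g=cv2.cvtColor(w['color'],cv2.COLOR_RGB2GRAY)
print([ (p,ray(c,*p,z).round(4)) for p,z in(((403,227),.06),((417,240),.096),((221,34),.06),((476,46),.06),((435,258),.06),((260,20),.2))])
E
```

```text
head (array([ 0.5333, -0.0875,  0.0515]), np.int64(39), np.float64(0.00019))
head (array([ 0.5346, -0.0925,  0.047 ]), np.int64(31), np.float64(0.00048))
cap (array([ 0.5318, -0.0781,  0.0387]), np.int64(34), np.float64(0.00049))
cap (array([ 0.5278, -0.0725,  0.044 ]), np.int64(24), np.float64(0.00033))
ring (array([ 0.5325, -0.0926,  0.0738]), np.int64(120), np.float64(0.00022))
ring (array([ 0.5328, -0.0918,  0.0732]), np.int64(120), np.float64(0.00021))
[((403, 227), array([ 0.4776, -0.1975,  0.06  ])), ((417, 240), array([ 0.4771, -0.1982,  0.096 ])), ((221, 34), array([0.6136, 0.0658, 0.06  ])), ((476, 46), array([ 0.6818, -0.1854,  0.06  ])), ((435, 258), array([ 0.4523, -0.2517,  0.06  ])), ((260, 20), array([0.6127, 0.0255, 0.2   ]))]
```

Call:
{"method": "drive_tool", "body": {"series": [[[0.6,0.5,0],-1.2],[[0.5,0.5,0],-1.2],[[0,0,-2.5],0],[[0,0,-2.5],0],[[0,0,-2.5],0],[[0,0,-2.5],0],[[0,0,-2.5],0],[[0,0,-2.5],0],[[0,0,-1.5],0],[[0,0,0],0]]}}

```text
time: 3.9
ee_pos: [0.5071, -0.0011, 0.0936]
eef_rot: [0.991, 0.132, -0.001, -0.0]
ft_force: [-0.3, -0.1, -0.3]
width: 0.0005
grip_force: 0.0
```

```bash
python3 - <<'E'
from h import *
s=r.read_state();w=vision.camera('wrist');pickle.dump((s,w),open('pics/w.pkl','wb'))
print(s['time'],s['ee_pos'],s['eef_rot'],s['ft_force'])
cv2.imwrite('pics/w2.png',w['color'][:,:,::-1])
E
```

```text
3.9 [ 0.50705215 -0.00112796  0.09355101] [ 9.91252125e-01  1.31978847e-01 -8.81377994e-04 -1.80856097e-04] [-0.25857094 -0.1475406  -0.32475428]
```

View pics/w2.png

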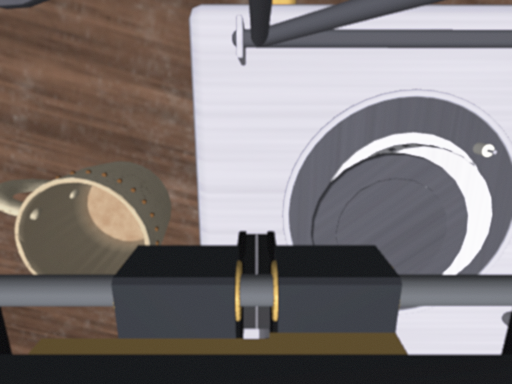

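The close view shows the cap disc edge, left limit x≈312 and top y≈152. The bright rim is at its upper right, and the fingers (235-278) are clear to its left. I refit from here.

```bash
python3 - <<'E'
from h import *
s,w=pickle.load(open('pics/w.pkl','rb'));c=wcam(s,w)
y=np.radians(15.2);R=np.array([[np.cos(y),-np.sin(y)],[np.sin(y),np.cos(y)]])
cap=None
for R0 in(None,.044):
    a=circ(edges(c,390,230,.095,-100,10,60,100,1),R0);print('cap',a)
for R0 in(None,.047): print('head',circ(edges(c,405,220,.08,-70,15,75,110,-1),R0))
P=edges(c,400,210,.06,-160,-50,100,140,1);print('ring',circ(P),circ(P,.0735))
for o in ([.534,-.0925],):
    print('tcp stove',R.T@(s['ee_pos'][:2]-o),'cap',R.T@(a[0][:2]-o))
print('cap left edge px', proj(c,[*(a[0][:2]+R@[0,.044]),.095]),'tip',proj(c,s['ee_pos']-[0,0,.008]))
E
```

```text
cap (array([ 0.5262, -0.0696,  0.0467]), np.int64(31), np.float64(0.00031))
cap (array([ 0.5285, -0.0715,  0.044 ]), np.int64(29), np.float64(0.00018))
head (array([ 0.4925, -0.0735,  0.0935]), np.int64(15), np.float64(0.0003))
head (array([ 0.5358, -0.1044,  0.047 ]), np.int64(18), np.float64(0.00182))
ring (array([ 0.5325, -0.0931,  0.0741]), np.int64(37), np.float64(0.00013)) (array([ 0.533 , -0.0928,  0.0735]), np.int64(37), np.float64(0.00014))
tcp stove [-0.00204835  0.09524096] cap [0.00019838 0.02170739]
cap left edge px [308.78540197 230.94627201] tip [256.13145514 228.32871892]
```

Call:
{"method": "drive_tool", "body": {"series": [[[0.2,0.05,0],0],[[0.1,-0.39,0],0],[[0.1,-0.39,0],0],[[0.1,-0.39,0],0],[[0.05,-0.19,0],0],[[0.05,-0.19,0],0],[[0.05,-0.19,0],0],[[0.05,-0.19,0],0],[[0.05,-0.19,0],0],[[0,0,0],0]]}}

```text
time: 5.2
ee_pos: [0.5153, -0.0217, 0.0943]
eef_rot: [0.991, 0.132, 0.0, 0.0]
ft_force: [0.2, -0.0, 0.2]
width: 0.0004
grip_force: 0.0
```

```bash
cat > m.py <<'E'
from h import *
import sys
s=r.read_state();w=vision.camera('wrist');c=wcam(s,w)
y=np.radians(15.2);R=np.array([[np.cos(y),-np.sin(y)],[np.sin(y),np.cos(y)]]);o=np.array([.5335,-.0926])
off=float(sys.argv[1]);zt=float(sys.argv[2])
u,v=proj(c,[*(o+R@[0,off]),zt])
rpx=np.linalg.norm(proj(c,[*(o+R@[.044,off]),zt])-[u,v])
a=circ(edges(c,u,v,zt,-100,10,rpx*.78,rpx*1.2,1),.044)
print('tcp',R.T@(s['ee_pos'][:2]-o),s['ee_pos'][2],'F',s['ft_force'],'cap',R.T@(a[0][:2]-o),a[1:])
cv2.imwrite(sys.argv[3],w['color'][:,:,::-1])
E
python3 m.py .016 .095 pics/w3.png
```

```text
tcp [0.00103765 0.07320371] 0.09426431816688009 F [ 0.18872591 -0.02604318  0.20353507] cap [0.00079524 0.02123435] (np.int64(32), np.float64(0.00025))
```

Call:
{"method": "drive_tool", "body": {"series": [[[0.05,-0.19,0],0],[[0.05,-0.19,0],0],[[0.05,-0.19,0],0],[[0.05,-0.19,0],0],[[0.05,-0.19,0],0],[[0.05,-0.19,0],0],[[0,0,0],0],[[0,0,0],0],[[0,0,0],0],[[0,0,0],0]]}}

```text
time: 6.5
ee_pos: [0.5183, -0.0329, 0.0943]
eef_rot: [0.991, 0.132, 0.0, 0.0]
ft_force: [-0.1, -0.6, -0.1]
width: 0.0002
grip_force: 0.0
```

```bash
python3 m.py .014 .095 pics/w4.png
```

```text
tcp [0.00095909 0.06160786] 0.09428772299428592 F [-0.08827555 -0.6493252  -0.05585771] cap [0.00041033 0.02019905] (np.int64(30), np.float64(0.00037))
```

View pics/w4.png

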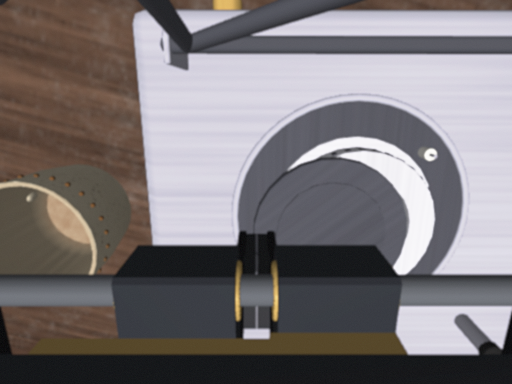

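The cap has not visibly moved: its left edge is still at x≈255, running under the fingers (240-273). I compare enlarged fingertip regions in one composite.

```bash
python3 - <<'E'
from h import *
ims=[cv2.imread(f'pics/w{i}.png')[180:300,205:305] for i in (1,2,3,4)]
o=np.hstack([cv2.resize(np.clip(255*(i/255.)**.5,0,255).astype('uint8'),None,fx=4,fy=4,interpolation=cv2.INTER_CUBIC)[:, :] for i in ims])
o=np.vstack([o[:,:800],o[:,800:]]);o=cv2.resize(o,(500,600));cv2.imwrite('pics/cmp.png',o)
E
```

```text
(no output)
```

View pics/cmp.png

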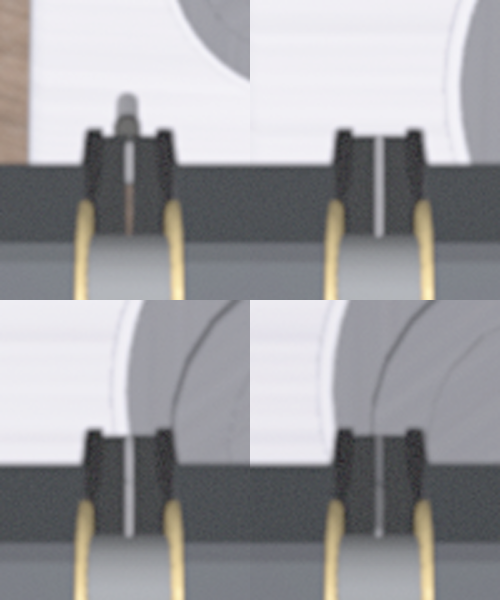

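```bash
python3 - <<'E'
from h import *
s=r.read_state();print(r.finger_overhang,s['width'])
c=snap('scene');u,v=proj(c,s['ee_pos']).astype(int);print(u,v)
cv2.imwrite('pics/sc2.png',cv2.resize(c['color'][v-50:v+40,u-60:u+60,::-1],None,fx=6,fy=6,interpolation=cv2.INTER_CUBIC))
E
```

```text
0.008 0.0005998102577467076
252 188
```

View pics/sc2.png

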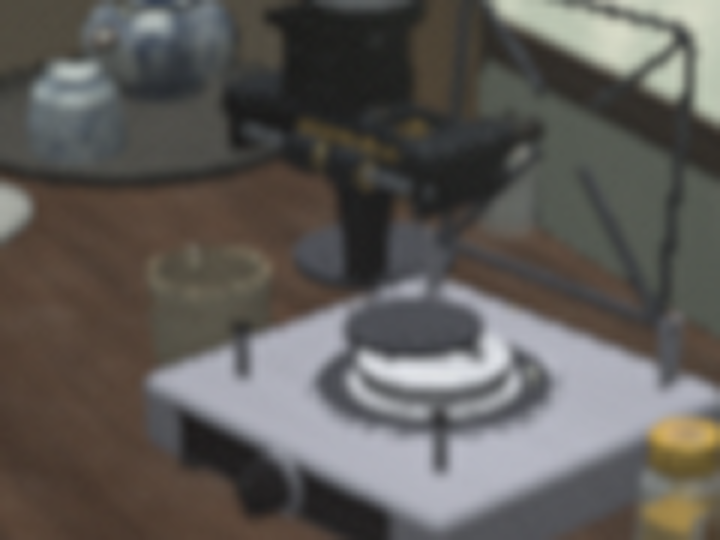

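Tip bottom is at crop (365,283), clearly above the cap's top at (415,300). The closed fingers' tips are therefore higher than the nominal overhang. I back off and find the stove top by touch.

Call:
{"method": "drive_tool", "body": {"series": [[[-0.5,1.9,0],0],[[-0.5,1.9,0],0],[[-0.5,1.8,0],0],[[0,0,-0.4],0],[[0,0,-0.4],0],[[0,0,-0.4],0],[[0,0,-0.4],0],[[0,0,-0.4],0],[[0,0,0],0],[[0,0,0],0]]}}

```text
time: 7.85
ee_pos: [0.5034, 0.0231, 0.0744]
eef_rot: [0.991, 0.132, 0.0, 0.0]
ft_force: [-0.7, 0.5, 0.8]
width: 0.0005
grip_force: 0.0
```

```bash
python3 - <<'E'
from h import *
for z in(.094,.1,.105,.11,.115):
    c=pickle.load(open('pics/scene.pkl','rb'));print(z,proj(c,[.5183,-.0329,z]))
s=r.read_state();print(s['ee_pos'],s['ft_force'])
c=snap('scene');u,v=proj(c,s['ee_pos']);print(u,v)
g=c['color'][:,:,::-1];u=int(u);v=int(v)
print(g[v-20:v+15,u-1:u+2].mean((1,2)).round())
E
```

```text
0.094 [252.03665945 188.52765052]
0.1 [252.02407149 187.06016406]
0.105 [252.01355086 185.83368465]
0.11 [252.00300225 184.6039423 ]
0.115 [251.99242553 183.37092397]
[0.50336627 0.0230638  0.07436069] [-0.67938715  0.45300505  0.7998271 ]
242.0403565741507 188.93982127948763
[ 69.  56.  42.  32.  30.  29.  30.  30.  29.  30.  30.  30.  31.  30.
  30.  30.  35.  49.  62.  66.  65.  68.  94. 136. 167. 178. 178. 177.
 178. 178. 178. 177. 174. 172. 170.]
```

Call:
{"method": "drive_tool", "body": {"series": [[[0,0,-0.4],0],[[0,0,-0.4],0],[[0,0,-0.4],0],[[0,0,-0.2],0],[[0,0,-0.2],0],[[0,0,-0.1],0],[[0,0,-0.1],0],[[0,0,-0.1],0],[[0,0,-0.1],0],[[0,0,0],0]]}}

```text
time: 9.15
ee_pos: [0.5032, 0.0231, 0.0542]
eef_rot: [0.991, 0.132, -0.0, 0.0]
ft_force: [-0.5, 0.1, 0.6]
width: 0.0003
grip_force: 0.0
```

Call:
{"method": "drive_tool", "body": {"series": [[[0,0,-0.1],0],[[0,0,-0.1],0],[[0,0,-0.1],0],[[0,0,-0.1],0],[[0,0,-0.1],0],[[0,0,-0.1],0],[[0,0,-0.1],0],[[0,0,0],0],[[0,0,0],0],[[0,0,0],0]]}}

```text
time: 10.4
ee_pos: [0.5033, 0.023, 0.0473]
eef_rot: [0.991, 0.132, 0.0, 0.0]
ft_force: [0.8, -0.1, -0.2]
width: 0.0005
grip_force: 0.0
```

Call:
{"method": "drive_tool", "body": {"series": [[[0,0,1.2],0],[[0,0,1.2],0],[[0.22,-0.82,0],0],[[0.22,-0.82,0],0],[[0.22,-0.82,0],0],[[0.22,-0.82,0],0],[[0.05,-0.19,0],0],[[0.05,-0.19,0],0],[[0.05,-0.19,0],0],[[0,0,0],0]]}}

```text
time: 11.65
ee_pos: [0.5136, -0.0154, 0.0713]
eef_rot: [0.991, 0.132, 0.0, 0.0]
ft_force: [0.5, -0.4, -0.4]
width: 0.0006
grip_force: 0.0
```

Call:
{"method": "drive_tool", "body": {"series": [[[0.05,-0.19,0],0],[[0.05,-0.19,0],0],[[0.05,-0.19,0],0],[[0.05,-0.19,0],0],[[0.05,-0.19,0],0],[[0,0,0],0],[[0,0,0],0],[[0,0,0],0],[[0,0,0],0],[[0,0,0],0]]}}

```text
time: 12.9
ee_pos: [0.5161, -0.0249, 0.0713]
eef_rot: [0.991, 0.132, 0.0, 0.0]
ft_force: [0.2, 0.8, -0.4]
width: 0.0003
grip_force: 0.0
```

```bash
python3 m.py .018 .095 pics/w5.png
```

```text
tcp [0.000933   0.06988599] 0.07127144682530955 F [ 0.19074063  0.81053963 -0.39363503] cap [0.00102612 0.01827011] (np.int64(33), np.float64(0.00011))
```

Call:
{"method": "drive_tool", "body": {"series": [[[0.04,-0.14,0],0],[[0.04,-0.14,0],0],[[0.04,-0.14,0],0],[[0.04,-0.14,0],0],[[0.04,-0.14,0],0],[[0.04,-0.14,0],0],[[0.04,-0.14,0],0],[[0,0,0],0],[[0,0,0],0],[[0,0,0],0]]}}

```text
time: 14.2
ee_pos: [0.5189, -0.0348, 0.0713]
eef_rot: [0.991, 0.132, 0.0, 0.0]
ft_force: [0.6, 0.2, -0.3]
width: 0.0004
grip_force: 0.0
```

```bash
python3 m.py .008 .095 pics/w6.png
```

```text
tcp [0.00106882 0.05965628] 0.07128007172670067 F [ 0.62801932  0.21749099 -0.28151633] cap [0.00235751 0.0109655 ] (np.int64(32), np.float64(0.00049))
```

Call:
{"method": "drive_tool", "body": {"series": [[[0.03,-0.1,0],0],[[0.03,-0.1,0],0],[[0.03,-0.1,0],0],[[0.03,-0.1,0],0],[[0.03,-0.1,0],0],[[0.03,-0.1,0],0],[[0,0,0],0],[[0,0,0],0],[[0,0,0],0],[[0,0,0],0]]}}

```text
time: 15.5
ee_pos: [0.5207, -0.0407, 0.0713]
eef_rot: [0.991, 0.132, 0.0, 0.0]
ft_force: [-0.2, -0.9, 0.0]
width: 0.0003
grip_force: 0.0
```

```bash
python3 m.py .004 .088 pics/w7.png
```

```text
tcp [0.00121342 0.05345513] 0.07126685998240068 F [-0.21738741 -0.88008147  0.04447639] cap [0.00082116 0.00340378] (np.int64(33), np.float64(0.00013))
```

View pics/w7.png

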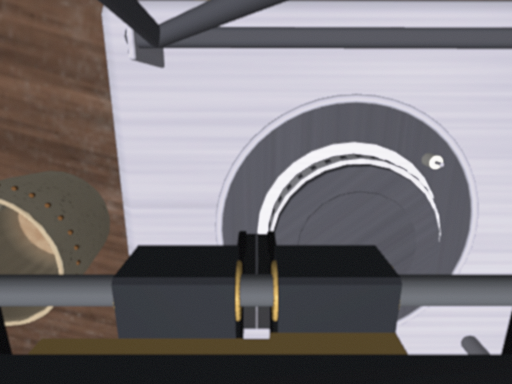

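The cap now sits concentric inside the rim, with white showing at left x 258-272 and the cap's right edge at 440 meeting the rim. It looks dropped or very nearly so. I back off a little and measure freely.

Call:
{"method": "drive_tool", "body": {"series": [[[-0.2,0.7,0],0],[[-0.5,1.7,0],0],[[-0.5,1.7,0],0],[[0,0,2.5],0],[[0,0,3],0],[[0,0,3],0],[[0,0,3],0],[[0,0,3],0],[[0,0,3],0],[[0,0,0],0]]}}

```text
time: 16.8
ee_pos: [0.5095, 0.0018, 0.2484]
eef_rot: [0.991, 0.133, 0.002, 0.001]
ft_force: [-0.5, -0.3, -1.1]
width: 0.0005
grip_force: 0.0
```

```bash
python3 - <<'E'
from h import *
s=r.read_state();w=vision.camera('wrist');a=wcam(s,w);b=snap('scene');t=snap('top');print(s['ee_pos'])
P=[.534,-.0926,.088]
def crop(c,k,f):
    u,v=proj(c,P).astype(int);return cv2.resize(c['color'][max(v-k,0):v+k,max(u-k,0):u+k,::-1],(f,f),interpolation=cv2.INTER_CUBIC)
cv2.imwrite('pics/chk.png',np.hstack([crop(a,70,400),crop(b,25,400)]))
u,v=proj(a,P);print(u,v)
for z,R0 in((.088,.044),(.088,None),(.095,.044)):
    rpx=np.linalg.norm(proj(a,[.578,-.0926,z])-proj(a,[.534,-.0926,z]));u,v=proj(a,[.534,-.0926,z])
    print(z,circ(edges(a,u,v,z,-180,180,rpx*.85,rpx*1.05,1),R0))
E
```

```text
[0.50947738 0.00178944 0.24838198]
351.8726086701778 173.22329705945117
0.088 (array([ 0.5333, -0.0901,  0.044 ]), np.int64(113), np.float64(0.00095))
0.088 (array([ 0.5335, -0.0901,  0.043 ]), np.int64(120), np.float64(0.0003))
0.095 (array([ 0.5321, -0.0896,  0.044 ]), np.int64(82), np.float64(0.00119))
```

View pics/chk.png

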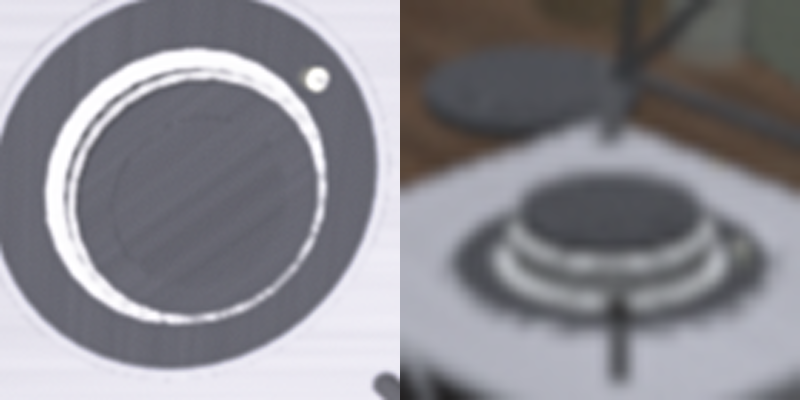

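All ten pictures are used. The cap lies concentric, with a thin even white rim round it (left panel, cap centre ≈(200,200)), and it looks level in the scene panel. I check its height numerically in the scene view.

```bash
python3 - <<'E'
from h import *
b=pickle.load(open('pics/scene.pkl','rb'))
g=cv2.cvtColor(b['color'],cv2.COLOR_RGB2GRAY).astype('float32')
th=np.linspace(0,2*np.pi,180)
for z in(.088,.095):
    q=np.array([proj(b,[.5335+.044*np.cos(a),-.091+.044*np.sin(a),z]) for a in th]);ql=np.array([proj(b,[.5335+.044*np.cos(a),-.091+.044*np.sin(a),z-.008]) for a in th])
    print(z,'top',q[:,1].min().round(2),'bot',ql[:,1].max().round(2),'u',q[:,0].min().round(1),q[:,0].max().round(1))
u=int(round(q[:,0].mean()))
G=cv2.resize(g,None,fx=1,fy=1)
v0=int(q[:,1].min())-6
for d in(-7,0,7): print(u+d,list(zip(range(v0,v0+24),g[v0:v0+24,u+d].astype(int))))
E
```

```text
0.088 top 189.98 bot 201.71 u 251.0 275.0
0.095 top 188.27 bot 199.94 u 251.0 275.0
256 [(182, np.int64(78)), (183, np.int64(74)), (184, np.int64(69)), (185, np.int64(93)), (186, np.int64(142)), (187, np.int64(170)), (188, np.int64(178)), (189, np.int64(177)), (190, np.int64(168)), (191, np.int64(138)), (192, np.int64(101)), (193, np.int64(82)), (194, np.int64(79)), (195, np.int64(80)), (196, np.int64(80)), (197, np.int64(76)), (198, np.int64(75)), (199, np.int64(108)), (200, np.int64(146)), (201, np.int64(140)), (202, np.int64(107)), (203, np.int64(103)), (204, np.int64(138)), (205, np.int64(160))]
263 [(182, np.int64(84)), (183, np.int64(88)), (184, np.int64(98)), (185, np.int64(108)), (186, np.int64(127)), (187, np.int64(156)), (188, np.int64(174)), (189, np.int64(168)), (190, np.int64(133)), (191, np.int64(94)), (192, np.int64(81)), (193, np.int64(80)), (194, np.int64(80)), (195, np.int64(80)), (196, np.int64(78)), (197, np.int64(75)), (198, np.int64(76)), (199, np.int64(71)), (200, np.int64(95)), (201, np.int64(132)), (202, np.int64(129)), (203, np.int64(105)), (204, np.int64(101)), (205, np.int64(117))]
270 [(182, np.int64(70)), (183, np.int64(70)), (184, np.int64(68)), (185, np.int64(89)), (186, np.int64(129)), (187, np.int64(163)), (188, np.int64(176)), (189, np.int64(176)), (190, np.int64(158)), (191, np.int64(123)), (192, np.int64(91)), (193, np.int64(82)), (194, np.int64(81)), (195, np.int64(78)), (196, np.int64(74)), (197, np.int64(73)), (198, np.int64(72)), (199, np.int64(86)), (200, np.int64(123)), (201, np.int64(141)), (202, np.int64(121)), (203, np.int64(98)), (204, np.int64(113)), (205, np.int64(143))]
```

```bash
python3 - <<'E'
from h import *
t=pickle.load(open('pics/top.pkl','rb'))
for p in((400,157),(430,153),(430,125),(430,112),(430,95)):
    print(p,[ray(t,p[0]*.64,p[1]*.64,z).round(3) for z in(0,-.7)])
g=t['color'];u=int(430*.64)
for v in range(40,108,2): print(v,g[v,u],end=' ')
b=pickle.load(open('pics/scene.pkl','rb'))
# free bar in top view: dark pixels along line
w=proj(t,[.642,-.065,.28]);print(w)
# bar: row profile in the new top image
h=cv2.cvtColor(g,cv2.COLOR_RGB2GRAY)
for uu in range(210,260,6):
    col=h[95:135,uu].astype(int);print(uu,95+col.argmin(),col.min())
E
```

```text
(400, 157) [array([ 0.803, -0.155,  0.   ]), array([ 1.09 , -0.189, -0.7  ])]
(430, 153) [array([ 0.802, -0.227,  0.   ]), array([ 1.089, -0.29 , -0.7  ])]
(430, 125) [array([ 0.873, -0.238,  0.   ]), array([ 1.189, -0.305, -0.7  ])]
(430, 112) [array([ 0.906, -0.243,  0.   ]), array([ 1.236, -0.313, -0.7  ])]
(430, 95) [array([ 0.95, -0.25,  0.  ]), array([ 1.297, -0.322, -0.7  ])]
40 [39 29 19] 42 [37 18 19] 44 [43 30 24] 46 [39 27 16] 48 [39 25 16] 50 [37 26 16] 52 [33 19  4] 54 [40 28 21] 56 [39 25 25] 58 [36 27 20] 60 [36 23 16] 62 [29 11  9] 64 [36 22 14] 66 [46 31 23] 68 [100  63  48] 70 [83 53 39] 72 [87 52 33] 74 [84 56 36] 76 [62 37 28] 78 [111  90  76] 80 [195 165 136] 82 [191 159 130] 84 [196 163 137] 86 [200 169 138] 88 [200 169 142] 90 [207 173 143] 92 [207 174 145] 94 [224 190 156] 96 [123  96  77] 98 [123  96  76] 100 [110  83  64] 102 [103  74  56] 104 [108  80  61] 106 [110  85  64] [233.44817859 117.86038817]
210 102 140
216 103 135
222 104 100
228 102 80
234 132 71
240 132 68
246 111 72
252 108 71
258 106 69
```

Call:
{"method": "drive_tool", "body": {"series": [[[0,0,3],0],[[0,0,3.2],0],[[2.8,-0.9,0],0],[[2.8,-0.9,0],0],[[2.8,-0.9,0],0],[[2.8,-0.9,0],0],[[2.8,-0.9,0],0],[[2.8,-0.9,0],0],[[0,0,0],0],[[0,0,0],0]]}}

```text
time: 18.2
ee_pos: [0.6762, -0.0529, 0.3075]
eef_rot: [0.991, 0.133, -0.001, -0.0]
ft_force: [-0.8, 0.8, -0.4]
width: 0.0004
grip_force: 0.0
```

```bash
cat > bar.py <<'E'
from h import *
s=r.read_state();w=vision.camera('wrist');c=wcam(s,w)
y=np.radians(15.2);R=np.array([[np.cos(y),-np.sin(y)],[np.sin(y),np.cos(y)]]);o=np.array([.5335,-.0926])
q=R.T@(s['ee_pos'][:2]-o);print('tcp stove',q,s['ee_pos'],s['ft_force'],'t',s['time'])
# predicted bar angle by scanning darkness of free-bar ends in scene & top views (bar parts away from the arm)
for n in('scene','top'):
    C=snap(n);g=cv2.cvtColor(C['color'],cv2.COLOR_RGB2GRAY).astype('float32');res=[]
    for th in np.arange(0,1.82,.02):
        P=[]
        for yy in (*np.linspace(-.09,-.045,10),*np.linspace(.045,.09,10)):
            xy=o+R@[.1-.18*np.cos(th),yy];P.append(proj(C,[*xy,.1+.18*np.sin(th)]))
        P=np.array(P,'float32');res.append([cv2.remap(g,P[i:i+10,0][None],P[i:i+10,1][None],cv2.INTER_LINEAR).mean() for i in(0,10)])
    res=np.array(res)
    for j,nm in((0,'right'),(1,'left')):
        k=np.argsort(res[:,j])[:6];print(n,nm,[(round(.02*i,2),int(res[i,j])) for i in k])
E
python3 bar.py
```

```text
tcp stove [0.14807886 0.00094404] [ 0.67615102 -0.05286432  0.30747877] [-0.77593124  0.8406062  -0.4070088 ] t 18.2
scene right [(np.float64(1.24), 44), (np.float64(1.22), 44), (np.float64(1.2), 47), (np.float64(1.26), 48), (np.float64(1.18), 49), (np.float64(1.16), 51)]
scene left [(np.float64(1.04), 47), (np.float64(1.06), 47), (np.float64(1.02), 48), (np.float64(1.08), 48), (np.float64(1.0), 49), (np.float64(0.98), 50)]
top right [(np.float64(0.24), 99), (np.float64(0.26), 100), (np.float64(0.22), 106), (np.float64(0.28), 109), (np.float64(0.2), 119), (np.float64(0.3), 121)]
top left [(np.float64(1.6), 77), (np.float64(1.58), 77), (np.float64(1.62), 78), (np.float64(1.66), 80), (np.float64(1.56), 81), (np.float64(1.64), 82)]
```

Call:
{"method": "drive_tool", "body": {"series": [[[0,0,-1.4],0],[[0,0,-1.4],0],[[0,0,-1.4],0],[[0,0,-1.4],0],[[-0.97,-0.26,0],0],[[-0.97,-0.26,0],0],[[-0.77,-0.21,0],0],[[-0.77,-0.21,0],0],[[-0.77,-0.21,0],0],[[0,0,0],0]]}}

```text
time: 19.6
ee_pos: [0.6335, -0.0658, 0.2526]
eef_rot: [0.991, 0.132, -0.0, 0.0]
ft_force: [0.6, -0.1, -0.6]
width: 0.0004
grip_force: 0.0
```

```bash
python3 bar.py
```

```text
tcp stove [ 0.10355451 -0.00039082] [ 0.63353428 -0.06582628  0.25257456] [ 0.55650215 -0.12184038 -0.61937533] t 19.6
scene right [(np.float64(1.2), 40), (np.float64(1.22), 40), (np.float64(1.18), 40), (np.float64(1.24), 40), (np.float64(1.16), 44), (np.float64(1.26), 45)]
scene left [(np.float64(1.04), 45), (np.float64(1.06), 45), (np.float64(1.02), 45), (np.float64(1.08), 46), (np.float64(1.0), 47), (np.float64(1.1), 47)]
top right [(np.float64(0.02), 161), (np.float64(0.04), 161), (np.float64(0.06), 162), (np.float64(0.0), 162), (np.float64(1.38), 162), (np.float64(1.4), 163)]
top left [(np.float64(1.68), 68), (np.float64(1.66), 68), (np.float64(1.56), 70), (np.float64(1.8), 71), (np.float64(1.78), 71), (np.float64(1.76), 71)]
```

Call:
{"method": "drive_tool", "body": {"series": [[[-0.58,-0.16,0],0],[[-0.58,-0.16,0],0],[[-0.58,-0.16,0],0],[[-0.58,-0.16,-0.1],0],[[-0.58,-0.16,-0.1],0],[[-0.58,-0.16,-0.1],0],[[-0.58,-0.16,-0.1],0],[[-0.58,-0.16,-0.1],0],[[-0.58,-0.16,-0.1],0],[[-0.58,-0.16,-0.1],0]]}}

```text
time: 21.0
ee_pos: [0.5758, -0.0813, 0.2452]
eef_rot: [0.991, 0.132, 0.0, 0.0]
ft_force: [2.3, 0.4, -1.2]
width: 0.0006
grip_force: 1.5
```

```bash
python3 bar.py
```

```text
tcp stove [ 0.04380453 -0.00024011] [ 0.57583505 -0.08134664  0.2452393 ] [ 2.27059732  0.38469165 -1.17523266] t 21.0
scene right [(np.float64(1.24), 44), (np.float64(1.26), 47), (np.float64(1.22), 48), (np.float64(0.92), 52), (np.float64(1.2), 55), (np.float64(0.94), 56)]
scene left [(np.float64(1.6), 41), (np.float64(1.62), 41), (np.float64(1.58), 42), (np.float64(1.04), 44), (np.float64(1.06), 44), (np.float64(1.02), 44)]
top right [(np.float64(1.2), 154), (np.float64(1.22), 155), (np.float64(1.18), 155), (np.float64(1.28), 156), (np.float64(1.24), 156), (np.float64(1.26), 157)]
top left [(np.float64(1.52), 72), (np.float64(1.5), 72), (np.float64(1.44), 73), (np.float64(1.58), 73), (np.float64(1.48), 73), (np.float64(1.46), 73)]
```

Call:
{"method": "drive_tool", "body": {"series": [[[-0.54,-0.15,-0.3],0],[[-0.54,-0.15,-0.3],0],[[-0.54,-0.15,-0.4],0],[[-0.54,-0.15,-0.4],0],[[-0.54,-0.15,-0.4],0],[[-0.54,-0.15,-0.4],0],[[-0.54,-0.15,-0.4],0],[[-0.54,-0.15,-0.5],0],[[-0.54,-0.15,-0.5],0],[[-0.54,-0.15,-0.5],0]]}}

```text
time: 22.4
ee_pos: [0.5219, -0.0963, 0.2039]
eef_rot: [0.991, 0.132, 0.0, -0.0]
ft_force: [2.6, 0.2, -1.6]
width: 0.0008
grip_force: 1.3
```

```bash
python3 bar.py
```

```text
tcp stove [-0.01219957 -0.00048529] [ 0.52185445 -0.09626691  0.20389124] [ 2.55231001  0.16310188 -1.58577014] t 22.4
scene right [(np.float64(1.18), 44), (np.float64(1.2), 44), (np.float64(1.22), 45), (np.float64(1.24), 45), (np.float64(1.16), 48), (np.float64(1.26), 50)]
scene left [(np.float64(1.14), 38), (np.float64(1.12), 38), (np.float64(1.16), 38), (np.float64(1.1), 39), (np.float64(1.08), 40), (np.float64(1.06), 41)]
top right [(np.float64(0.8), 132), (np.float64(0.82), 133), (np.float64(0.9), 135), (np.float64(0.92), 136), (np.float64(0.84), 140), (np.float64(0.94), 141)]
top left [(np.float64(1.1), 83), (np.float64(1.08), 84), (np.float64(1.18), 85), (np.float64(1.06), 86), (np.float64(1.58), 86), (np.float64(1.12), 86)]
```

Call:
{"method": "drive_tool", "body": {"series": [[[0.97,0.26,0],0],[[0,0,2],0],[[0,0,2],0],[[-1.6,-0.43,0],0],[[-1.6,-0.43,0],0],[[0,0,-1],0],[[0,0,-0.8],0],[[-0.5,-0.13,-0.8],0],[[-0.5,-0.13,-0.8],0],[[0,0,0],0]]}}

```text
time: 23.8
ee_pos: [0.4892, -0.105, 0.2096]
eef_rot: [0.991, 0.132, -0.001, -0.0]
ft_force: [-0.7, 0.4, -0.4]
width: 0.0005
grip_force: 0.0
```

```bash
python3 bar.py
```

```text
tcp stove [-0.04596928 -0.00034936] [ 0.48923048 -0.10498978  0.20956264] [-0.73377837  0.37322507 -0.38565652] t 23.8
scene right [(np.float64(1.2), 46), (np.float64(1.18), 46), (np.float64(1.22), 46), (np.float64(1.24), 47), (np.float64(1.16), 49), (np.float64(1.26), 51)]
scene left [(np.float64(1.08), 33), (np.float64(1.06), 33), (np.float64(1.1), 35), (np.float64(1.04), 35), (np.float64(1.02), 39), (np.float64(1.12), 40)]
top right [(np.float64(1.68), 90), (np.float64(1.7), 91), (np.float64(1.78), 92), (np.float64(1.76), 92), (np.float64(1.74), 93), (np.float64(1.72), 93)]
top left [(np.float64(1.58), 86), (np.float64(1.6), 87), (np.float64(1.56), 87), (np.float64(1.62), 90), (np.float64(1.54), 91), (np.float64(0.94), 91)]
```

Call:
{"method": "drive_tool", "body": {"series": [[[0,0,1.3],0],[[0,0,1.2],0],[[1.6,0.43,0],0],[[0,0,-0.8],0],[[0,0,-0.7],0],[[-0.4,-0.11,-0.7],0],[[-0.4,-0.11,-0.6],0],[[-0.5,-0.14,-0.7],0],[[-0.5,-0.14,-0.7],0],[[0,0,0],0]]}}

```text
time: 25.2
ee_pos: [0.4873, -0.1058, 0.1927]
eef_rot: [0.991, 0.132, -0.0, 0.0]
ft_force: [-0.2, -0.2, 0.1]
width: 0.0004
grip_force: 0.0
```

```bash
python3 bar.py
```

```text
tcp stove [-0.04808453 -0.00061654] [ 0.48725928 -0.10580222  0.19267688] [-0.17161998 -0.16230353  0.09393813] t 25.2
scene right [(np.float64(1.18), 46), (np.float64(1.2), 46), (np.float64(1.22), 46), (np.float64(1.24), 47), (np.float64(1.16), 48), (np.float64(1.26), 52)]
scene left [(np.float64(0.98), 43), (np.float64(0.96), 45), (np.float64(1.0), 45), (np.float64(1.26), 47), (np.float64(1.24), 47), (np.float64(0.94), 48)]
top right [(np.float64(1.66), 85), (np.float64(1.64), 86), (np.float64(1.68), 88), (np.float64(1.62), 89), (np.float64(1.7), 92), (np.float64(1.78), 92)]
top left [(np.float64(1.58), 87), (np.float64(1.6), 88), (np.float64(1.56), 88), (np.float64(1.62), 89), (np.float64(1.54), 91), (np.float64(0.9), 91)]
```

```bash
cat > ang.py <<'E'
from h import *
s=r.read_state();w=vision.camera('wrist');c=wcam(s,w)
cams={'wrist':c,'top':snap('top'),'scene':snap('scene')}
y=np.radians(15.2);R=np.array([[np.cos(y),-np.sin(y)],[np.sin(y),np.cos(y)]]);o=np.array([.5335,-.0926])
print('tcp',R.T@(s['ee_pos'][:2]-o),s['ee_pos'][2],s['ft_force'],s['time'])
def pt(rad,yy,th): return [*(o+R@[.1-rad*np.cos(th),yy]),.1+rad*np.sin(th)]
for n,C in cams.items():
    g=cv2.GaussianBlur(cv2.cvtColor(C['color'],cv2.COLOR_RGB2GRAY),(3,3),0).astype('float32')
    segs={'sideR':[(a,-.09) for a in np.linspace(.06,.17,25)],'sideL':[(a,.09) for a in np.linspace(.06,.17,25)],'freeR':[(.18,b) for b in np.linspace(-.088,-.03,20)],'freeL':[(.18,b) for b in np.linspace(.03,.088,20)]}
    for k,L in segs.items():
        out=[]
        for th in np.arange(0,1.75,.02):
            P=np.array([proj(C,pt(a,b,th)) for a,b in L],'float32')
            d=P[-1]-P[0];nn=np.array([-d[1],d[0]])/(np.linalg.norm(d)+1e-6);f=np.linalg.norm(proj(C,pt(.17,L[-1][1],th))-proj(C,pt(.17,L[-1][1]+.01,th)))
            S=[cv2.remap(g,(P[:,0]+q*nn[0]).astype('float32')[None],(P[:,1]+q*nn[1]).astype('float32')[None],cv2.INTER_LINEAR,borderValue=0)[0] for q in(0,-1.1*f,1.1*f)]
            inside=((P>3)&(P<[508,380])).all(1)
            v=np.minimum(S[1],S[2])-S[0]
            out.append(np.clip(v,-20,60)[inside].mean() if inside.sum()>8 else -99)
        out=np.array(out);i=np.argsort(-out)[:4];print(n,k,[(round(.02*j,2),int(out[j])) for j in i])
E
python3 ang.py
```

```text
tcp [-0.04712209 -0.00042762] 0.1933248937731266 [-0.5332412  -0.83438842  0.25432246] 25.35
wrist sideR [(np.float64(0.64), 20), (np.float64(0.66), 12), (np.float64(0.62), 8), (np.float64(0.72), 6)]
wrist sideL [(np.float64(0.64), 29), (np.float64(0.66), 23), (np.float64(0.68), 12), (np.float64(0.62), 5)]
wrist freeR [(np.float64(0.96), 7), (np.float64(1.2), 7), (np.float64(0.94), 4), (np.float64(0.98), 4)]
wrist freeL [(np.float64(0.88), 3), (np.float64(0.94), 1), (np.float64(1.2), 1), (np.float64(0.92), 1)]
top sideR [(np.float64(1.54), 15), (np.float64(1.56), 13), (np.float64(1.52), 11), (np.float64(1.5), 10)]
top sideL [(np.float64(1.26), 58), (np.float64(1.28), 40), (np.float64(1.24), 38), (np.float64(0.96), 31)]
top freeR [(np.float64(0.66), 5), (np.float64(0.64), 4), (np.float64(0.0), 4), (np.float64(0.02), 4)]
top freeL [(np.float64(0.0), 5), (np.float64(0.02), 4), (np.float64(0.04), 4), (np.float64(0.06), 3)]
scene sideR [(np.float64(0.62), 6), (np.float64(0.6), 5), (np.float64(0.64), 4), (np.float64(0.58), 0)]
scene sideL [(np.float64(0.64), 1), (np.float64(0.66), 1), (np.float64(0.0), 1), (np.float64(1.06), 0)]
scene freeR [(np.float64(0.0), 6), (np.float64(0.14), 4), (np.float64(0.62), 3), (np.float64(1.2), 3)]
scene freeL [(np.float64(0.62), 6), (np.float64(0.6), 5), (np.float64(1.44), 3), (np.float64(1.42), 1)]
```

Call:
{"method": "drive_tool", "body": {"series": [[[-0.43,-0.12,-0.7],0],[[-0.43,-0.12,-0.7],0],[[-0.43,-0.12,-0.7],0],[[-0.34,-0.09,-0.7],0],[[-0.34,-0.09,-0.7],0],[[-0.34,-0.09,-0.7],0],[[-0.2,-0.05,-0.7],0],[[-0.2,-0.05,-0.7],0],[[-0.2,-0.05,-0.7],0],[[0,0,0],0]]}}

```text
time: 26.75
ee_pos: [0.4584, -0.1133, 0.1297]
eef_rot: [0.991, 0.132, -0.0, -0.0]
ft_force: [-0.5, -0.4, -0.5]
width: 0.0006
grip_force: 0.0
```

```bash
python3 ang.py | grep -v free
```

```text
tcp [-0.07788769 -0.00027542] 0.12966473088280853 [-0.49509836 -0.41163568 -0.49705912] 26.75
wrist sideR [(np.float64(0.26), 16), (np.float64(0.24), 12), (np.float64(0.28), 0), (np.float64(0.4), 0)]
wrist sideL [(np.float64(0.26), 25), (np.float64(0.24), 13), (np.float64(0.28), 8), (np.float64(0.22), -2)]
top sideR [(np.float64(1.14), 20), (np.float64(1.12), 20), (np.float64(1.1), 17), (np.float64(1.08), 16)]
top sideL [(np.float64(1.26), 54), (np.float64(0.64), 30), (np.float64(0.62), 30), (np.float64(1.24), 30)]
scene sideR [(np.float64(0.22), 3), (np.float64(0.5), 0), (np.float64(0.52), 0), (np.float64(0.2), 0)]
scene sideL [(np.float64(0.92), 1), (np.float64(0.9), 0), (np.float64(0.94), 0), (np.float64(0.24), 0)]
```

Call:
{"method": "drive_tool", "body": {"series": [[[-0.1,-0.03,-0.6],0],[[-0.1,-0.03,-0.6],0],[[0,0,-0.6],0],[[0,0,-0.6],0],[[0,0,-0.6],0],[[0,0,-0.5],0],[[0,0,-0.4],0],[[0,0,-0.3],0],[[0,0,0],0],[[0,0,0],0]]}}

```text
time: 28.15
ee_pos: [0.4569, -0.1139, 0.0884]
eef_rot: [0.991, 0.132, 0.0, 0.0]
ft_force: [0.1, 0.6, -0.3]
width: 0.0005
grip_force: 0.0
```

```bash
python3 ang.py | grep -v free
```

```text
tcp [-0.07950029 -0.00047185] 0.08837192701644031 [ 0.08218385  0.60723141 -0.33265943] 28.15
wrist sideR [(np.float64(0.02), 56), (np.float64(0.04), 55), (np.float64(0.0), 55), (np.float64(0.06), 42)]
wrist sideL [(np.float64(0.02), 56), (np.float64(0.04), 55), (np.float64(0.0), 53), (np.float64(0.06), 43)]
top sideR [(np.float64(1.0), 14), (np.float64(1.02), 14), (np.float64(0.98), 13), (np.float64(0.96), 11)]
top sideL [(np.float64(1.26), 46), (np.float64(1.2), 35), (np.float64(1.28), 29), (np.float64(1.24), 29)]
scene sideR [(np.float64(0.0), 19), (np.float64(0.02), 12), (np.float64(0.52), 4), (np.float64(0.5), 3)]
scene sideL [(np.float64(0.0), 2), (np.float64(0.34), 0), (np.float64(0.86), 0), (np.float64(0.02), 0)]
```

Nearly down. I press in 1 mm steps until the force rises.

Call:
{"method": "drive_tool", "body": {"series": [[[0,0,-0.1],0],[[0,0,-0.1],0],[[0,0,-0.1],0],[[0,0,-0.1],0],[[0,0,0],0],[[0,0,0],0],[[0,0,0],0],[[0,0,0],0],[[0,0,0],0],[[0,0,0],0]]}}

```text
time: 29.55
ee_pos: [0.4571, -0.114, 0.0855]
eef_rot: [0.991, 0.132, 0.0, 0.0]
ft_force: [-6.9, 2.0, 16.2]
width: 0.0008
grip_force: 8.3
```

The reading is 16 N against a firm stop, so the bar is on its posts. I retreat straight up.

Call:
{"method": "drive_tool", "body": {"series": [[[0,0,0.5],0],[[0,0,1.5],0],[[0,0,2.5],0],[[0,0,2.5],0],[[0,0,2.5],0],[[0,0,2.5],0],[[0,0,2],0],[[0,0,0],0],[[0,0,0],0],[[0,0,0],0]]}}

```text
time: 30.8
ee_pos: [0.4563, -0.1138, 0.2235]
eef_rot: [0.991, 0.132, -0.001, -0.0]
ft_force: [-0.5, 0.7, 0.2]
width: 0.0008
grip_force: 0.0
```

```bash
sed -i 's/np.arange(0,1.75,.02)/np.arange(-.06,.3,.01)/;s/round(.02\*j,2)/round(.01*j-.06,2)/' ang.py; python3 ang.py
python3 - <<'E'
from h import *
t=pickle.load(open('pics/top.pkl','rb'))['color'][:,:,::-1];a=cv2.resize(cv2.imread('pics/top1.png'),(512,384),interpolation=cv2.INTER_AREA)
for n,u,v in(('jar',471,228),('shaker',451,202),('mug',306,302),('pan',600,290)):
    k=15;U,V=int(u*.64),int(v*.64);d=cv2.absdiff(t[V-k:V+k,U-k:U+k],a[V-k:V+k,U-k:U+k]);print(n,d.mean())
E
```

```text
tcp [-0.08006347 -0.00025505] 0.2234772809714292 [-0.5438943   0.66980046  0.17785075] 30.8
wrist sideR [(np.float64(0.04), 56), (np.float64(0.03), 56), (np.float64(0.05), 56), (np.float64(0.06), 56)]
wrist sideL [(np.float64(0.04), 56), (np.float64(0.03), 55), (np.float64(0.05), 55), (np.float64(0.06), 55)]
wrist freeR [(np.float64(-0.03), 51), (np.float64(-0.04), 51), (np.float64(-0.02), 51), (np.float64(-0.01), 50)]
wrist freeL [(np.float64(-0.04), 51), (np.float64(-0.03), 51), (np.float64(-0.05), 51), (np.float64(-0.02), 50)]
top sideR [(np.float64(-0.06), -7), (np.float64(-0.05), -7), (np.float64(-0.04), -7), (np.float64(-0.03), -7)]
top sideL [(np.float64(0.29), -6), (np.float64(0.28), -6), (np.float64(0.27), -6), (np.float64(0.26), -6)]
top freeR [(np.float64(0.04), 3), (np.float64(0.05), 3), (np.float64(0.03), 3), (np.float64(0.06), 3)]
top freeL [(np.float64(0.04), -5), (np.float64(0.03), -5), (np.float64(0.05), -5), (np.float64(0.02), -6)]
scene sideR [(np.float64(-0.02), 17), (np.float64(-0.01), 17), (np.float64(-0.03), 16), (np.float64(-0.04), 14)]
scene sideL [(np.float64(-0.02), 8), (np.float64(-0.03), 7), (np.float64(-0.01), 7), (np.float64(-0.04), 6)]
scene freeR [(np.float64(0.01), 13), (np.float64(0.0), 9), (np.float64(0.02), 9), (np.float64(0.18), 1)]
scene freeL [(np.float64(0.01), 0), (np.float64(0.02), 0), (np.float64(0.18), -1), (np.float64(0.0), -1)]
jar 4.846666666666667
shaker 15.33851851851852
mug 4.205925925925926
pan 4.902222222222222
```

```bash
python3 - <<'E'
from h import *
t=pickle.load(open('pics/top.pkl','rb'));b=t['color'][:,:,::-1];a=cv2.resize(cv2.imread('pics/top1.png'),(512,384),interpolation=cv2.INTER_AREA)
for im in(a,b):
    h=cv2.cvtColor(im,cv2.COLOR_BGR2HSV);m=np.zeros(h.shape[:2],bool);m[110:150,270:310]=True
    ys,xs=np.nonzero(m&(h[:,:,0]>100)&(h[:,:,0]<130)&(h[:,:,1]>150)&(h[:,:,2]>80));print(len(xs),xs.mean(),ys.mean())
s=r.read_state();c=wcam(s,vision.camera('wrist'))
u,v=proj(c,[.5335,-.091,.088]);rp=np.linalg.norm(proj(c,[.5775,-.091,.088])-[u,v])
for R0 in(.044,None):print(circ(edges(c,u,v,.088,-180,180,rp*.85,rp*1.06,1),R0))
E
```

```text
37 289.0 126.0
37 288.9189189189189 126.16216216216216
(array([ 0.5332, -0.0911,  0.044 ]), np.int64(114), np.float64(0.00103))
(array([ 0.5332, -0.0911,  0.043 ]), np.int64(114), np.float64(0.00021))
```

Shaker unmoved, cap seated, support down and the arm clear. Handing in.

```bash
python3 -c "
from bench import r
print(r.close_job())"
```

```text
the job is handed in; nothing more can be done
None
```

I handed the job in at about 31 s: the cap measured seated and level, the pan support is down on its posts (16 N firm stop, camera angle within about 0.05 rad of level), and the jar, shaker, mug and saucepan show no movement; no verdict came back.

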